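# Load the roll-down bar rack and put away the bars that do not roll

## Task

Clear the bar ends off the bench. The two round rods go on the sloping roll-down rack: lay the long rod across the deck near its high end and let go so that it rolls down to the end stop by itself, and once it lies still there, send the short rod down after it in the same way. The bars that do not roll are put away, in any order: the hexagon bar in the flat rectangular tray and the square tube in the round tin, each lying flat on the bottom.

Things in the scene. Friction and masses are not known exactly. Their poses are not given: they have to be found in the camera images.
- rod_long_center (a point): The long round rod: plain solid aluminium, 30 mm diameter, 115 mm long, about 0.2 kg. It lies flat on the bench at z = 0 with its axis level, its centre half its height up; origin at its centre, x along its length. It may roll if pushed.
- rod_short_center (a point): The short round rod: plain solid aluminium, 30 mm diameter, 70 mm long, about 0.13 kg. It lies flat on the bench at z = 0 with its axis level, its centre half its height up; origin at its centre, x along its length. It may roll if pushed.
- hexbar_center (a point): The hexagon bar: solid aluminium, six flat sides, 36 mm across flats, 90 mm long, about 0.27 kg, resting on one flat: 36 mm high, 42 mm wide seen from above, over the ridges at its left and right. It lies flat on the bench at z = 0 with its axis level, its centre half its height up; origin at its centre, x along its length.
- sqtube_center (a point): The square tube: hollow aluminium, stubby, 40 x 40 mm outside, wall 3 mm, open at both ends, 60 mm long, about 0.07 kg. It lies flat on the bench at z = 0 with its axis level, its centre half its height up; origin at its centre, x along its length.
- ramp: The roll-down rack, fixed: grey sloping deck, green cheeks; 300 mm along its y, 152 mm along its x. Origin under its centre at bench level, z up. Deck surface is 46 mm + 0.14 y above the bench: high at the open +y end, low at the -y end, where a green end stop stands (inner face y = -150 mm, top 65 mm up). Cheeks: 140 mm between them, about 22 mm above the deck.
- ramp_drop (a point): The spot for letting go: a point on the rack's deck surface near its high end (rack x = 0, y = +90 mm, 59 mm above the bench), axes as the rack's. Rods lie across, along x, and roll towards -y when free; the first stops with its centre at rack y = -135 mm against the stop, the second behind it at about -105 mm. The deck rises 3.5 mm per 25 mm towards +y.
- tray: The flat grey rectangular sheet-metal tray, open on top, fixed: 190 mm along its x, 140 mm along its y, 35 mm high, walls 4 mm, floor at most 5 mm thick. Origin under its centre at bench level, z up.
- tin: The round open tin, aluminium, fixed: 156 mm across the rim (148 mm at the bottom), 45 mm high, wall 4 mm, floor 5 mm thick. Origin under its centre at bench level, z up.

How it is judged:
On the way, in this order (a step that is already met when the one before it is completed fails the run):
1. the long rod is let go on the upper half of the deck (y of rod_long_center in the frame of ramp between 0.02 and 0.15 m and x of rod_long_center in the frame of ramp between -0.06 and 0.06 m and z of rod_long_center in the frame of ramp below 0.085 m and contact force between rod_long and ramp above 0.05 N and contact force between the fingers and rod_long below 0.05 N), for 0.02 s.
2. the long rod has rolled down and lies still against the end stop (y of rod_long_center in the frame of ramp between -0.152 and -0.118 m and x of rod_long_center in the frame of ramp between -0.04 and 0.04 m and z of rod_long_center in the frame of ramp between 0.03 and 0.06 m and angle between the x axis of rod_long_center and the x axis of ramp, either way round below 0.3 rad and linear speed of rod_long below 0.02 m/s and contact force between the fingers and rod_long below 0.05 N), for 0.2 s.
3. the short rod is let go on the upper half of the deck (y of rod_short_center in the frame of ramp between 0.02 and 0.15 m and x of rod_short_center in the frame of ramp between -0.06 and 0.06 m and z of rod_short_center in the frame of ramp below 0.085 m and contact force between rod_short and ramp above 0.05 N and contact force between the fingers and rod_short below 0.05 N), for 0.02 s.
4. the short rod has rolled down and lies still behind the long one (y of rod_long_center in the frame of ramp between -0.152 and -0.118 m and x of rod_long_center in the frame of ramp between -0.04 and 0.04 m and z of rod_long_center in the frame of ramp between 0.03 and 0.06 m and angle between the x axis of each of rod_long_center, rod_short_center and the x axis of ramp, either way round below 0.3 rad and y of rod_short_center in the frame of ramp between -0.118 and -0.08 m and x of rod_short_center in the frame of ramp between -0.04 and 0.04 m and z of rod_short_center in the frame of ramp between 0.03 and 0.06 m and linear speed of rod_short below 0.02 m/s and contact force between the fingers and rod_short below 0.05 N), for 0.2 s.
At the end, for the whole second after the job is handed in: Across the rack's foot lie the long rod at the stop (centre y -118 to -152 mm) and the short one behind it (-80 to -118), within 40 mm of mid-line; the hex bar lies on the tray's floor (under 30 mm high), the square tube on the tin's (within 45 mm of its axis, under 31 mm); all free, at rest (y of rod_long_center in the frame of ramp between -0.152 and -0.118 m and x of rod_long_center in the frame of ramp between -0.04 and 0.04 m and z of rod_long_center in the frame of ramp between 0.03 and 0.06 m and angle between the x axis of each of rod_long_center, rod_short_center and the x axis of ramp, either way round below 0.3 rad and y of rod_short_center in the frame of ramp between -0.118 and -0.08 m and x of rod_short_center in the frame of ramp between -0.04 and 0.04 m and z of rod_short_center in the frame of ramp between 0.03 and 0.06 m and x of hexbar_center in the frame of tray between -0.085 and 0.085 m and y of hexbar_center in the frame of tray between -0.055 and 0.055 m and height (world z) of hexbar_center below 0.03 m and horizontal distance between sqtube_center and tin below 0.045 m and height (world z) of sqtube_center below 0.031 m and linear speed of each of rod_long, rod_short, hexbar, sqtube below 0.02 m/s); the robot touches nothing.
It also fails if it takes over 112 s, if anything falls off the work surface, if the arm or the gripper's body presses on something with over 40 N, if the wrist force passes 120 N, or if a joint passes its speed limit or range.

## Robot

A 6-joint arm with a two-finger parallel gripper is mounted at the origin on the work surface. World frame = base frame: x ahead of the robot, y to its left, z up, the work surface at z = 0. Lengths are in m, angles in rad, forces in N, time in s.
With the tool pointing down it reaches from about 0.35 to 0.975 m from the base axis. Payload 4.9 kg.
Tool frame: the origin (TCP) lies at the very end of the fingers, on their centre line; the grasp point (between the pads) lies 19 mm behind it; x points along the fingers, z is the direction in which the jaws open and shut, and the axes are right-handed (so a half turn about x gives the same grasp; the last joint's range is limited). The gripper opens to 85 mm and grips with 20 to 120 N. Pads are 22 mm wide; open, the fingers measure 114 mm over their backs; the gripper's body (76 mm by 85 mm) begins 54 mm behind the grasp point. The pads swing forward as they close: fully open they stand 13 mm farther back than shut.
Start: joints at [-1.383, 0.053, 1.613, -0, 1.476, -0.119], TCP at [0.189, -0.596, 0.231] pointing down, gripper open.
Joint ranges: [-3.01, 3.01], [-1.01, 2.22], [0.06, 2.58], [-1.02, 4.17], [0.09, 2.62], [-3.14, 3.14]. Speed limits (rad/s): [2.57, 2.57, 3.14, 3.14, 3.14, 3.14].

## Interface

Orientations are given as a rotation vector (axis times angle).
In Python, from station import ctrl, imaging gives the robot as it stands. The module is installed in compiled form; this text tells all that it offers.
- The arm moves only by the shell command python3 -m jog 'ROWS' [FORCE]. ROWS is JSON, a list that holds one entry, the list of rows, each a list of 5 numbers: the shift along the tool's x, y, z in m, then the turn about the tool's x in rad, then the closure, from -1 (fully open) to 1 (shut). A call has 1 to 12 rows; each row is the pose to reach, as a shift and turn from the pose measured when the call began, along the tool's axes at that moment; what a row does not reach only later rows make up. A row lasts 1/10 s, in which the tool goes at most 50 mm and 8.59 degrees, less where a joint would pass 70% of its speed; a pose out of reach is approached as far as the arm can. A call with a gripper value outside its range is refused whole. The fingers move at their own pace and stop on an object; FORCE is the grip in N (left out, the last holds). Time passes only in rows, so rows that repeat a pose let the fingers close. It gives the time, the measured TCP pose, the force and the opening at its end, in the units of the state.
- ctrl.get_obs(): the state, without advancing time (a new reading comes with each control period).
- imaging.get_image(name): name is "side" or "top" or "wrist"; returns a dict with "color" (384x512x3 uint8, red, green, blue), "intrinsics" (3x3 intrinsics, pixels), "R" (3x3) and "t" (3): a world point X has camera coordinates R X + t. Camera axes: x right, y down, z forward; pixel columns grow to the right and rows downward; lengths in m; the calibration is good to about 2 mm. A picture is of the moment at which its call begins. There is no depth.
- ctrl.finish_job(): hands the job in, once; it reports no verdict.
The state is a dict: "t": time; "q": joint angles; "dq": joint speeds; "effort": joint torques, N m; "tool_pos": TCP position; "tool_rot": TCP orientation; "contact_force": force on the tool from outside, world axes, zero at the start; "wrist_torque": the same for the moment, N m; "opening": finger opening in m.
Only numpy, scipy, OpenCV 4.12 (cv2) and the standard library are available. Lean on these libraries where they do the work, as an engineer would, in place of code of your own. Each camera call takes 0.05 s, during which the arm holds its last target.

## Working session

There is one attempt and no reset: what is moved stays moved. The work goes in short steps, Python scripts to look and compute and a shell command to move; the robot and the scene stay as the last step left them, time stands still between calls to the robot, and variables do not carry over. Pictures are saved under pics/ and viewed, and the job is handed in when it is done.

```bash
mkdir -p pics; cat > h.py <<'E'
import numpy as np, cv2
from station import ctrl, imaging
def snap(n,f):
    d=imaging.get_image(n); cv2.imwrite('pics/'+f,cv2.cvtColor(d['color'],cv2.COLOR_RGB2BGR)); return d
def ray(d,u,v,z):
    K,R,t=map(np.array,(d['intrinsics'],d['R'],d['t'])); c=-R.T@t; r=R.T@np.linalg.inv(K)@np.array([u,v,1.]); return c+r*(z-c[2])/r[2]
def proj(d,X):
    K,R,t=map(np.array,(d['intrinsics'],d['R'],d['t'])); p=K@(R@np.array(X)+t); return p[:2]/p[2]
E
python3 - <<'E'
from h import *
import pickle
D={}
for n in('top','side','wrist'):
    d=snap(n,n+'0.png'); D[n]=d; print(n,np.round(-np.array(d['R']).T@d['t'],3),np.round(d['R'],3).tolist(),d['intrinsics'][0])
pickle.dump(D,open('d0.pkl','wb'))
o=ctrl.get_obs();print(o)
E
```

```text
top [ 0.328 -0.008  1.193] [[0.114, -0.994, 0.003], [-0.973, -0.112, -0.203], [0.202, 0.02, -0.979]] [410.61582307   0.         258.01262695]
side [0.21  1.13  0.955] [[-0.964, -0.265, -0.019], [-0.145, 0.585, -0.798], [0.223, -0.766, -0.603]] [462.17250834   0.         251.83646022]
wrist [ 0.267 -0.57   0.374] [[0.302, -0.953, -0.002], [-0.903, -0.286, 0.32], [-0.305, -0.095, -0.947]] [287.38629099   0.         253.11071475]
{'t': 0.15, 'q': array([-1.38300061e+00,  5.32553171e-02,  1.61396952e+00,  1.16033349e-05,
        1.47597871e+00, -1.18991867e-01]), 'dq': array([ 0.0020588 , -0.00325935, -0.00380628,  0.00111803,  0.0006084 ,
       -0.00015324]), 'effort': array([ 6.37924290e-05, -3.94243741e+01, -3.70720696e+01, -1.60704276e-04,
        4.64102093e-03, -1.87476684e-05]), 'tool_pos': array([ 0.1886674 , -0.59534402,  0.23031978]), 'tool_rot': array([ 0.98138431,  1.34005635, -0.97954597]), 'contact_force': array([ 0.70365342, -0.44712797, -0.13162619]), 'wrist_torque': array([-0.04908563, -0.01440135,  0.03555565]), 'opening': 0.08525213761941192}
```

View pics/top0.png

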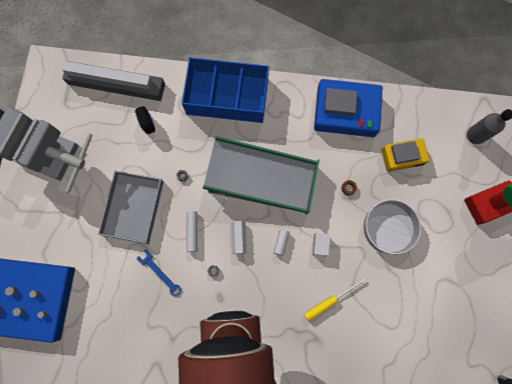

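View pics/side0.png

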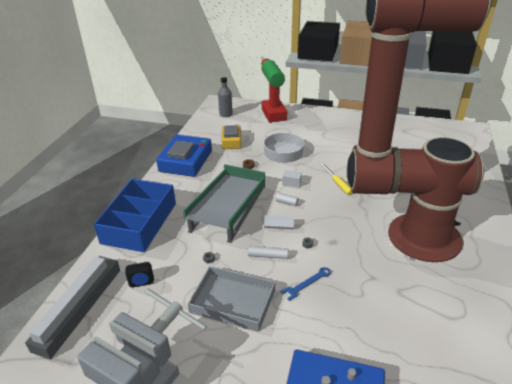

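View pics/wrist0.png

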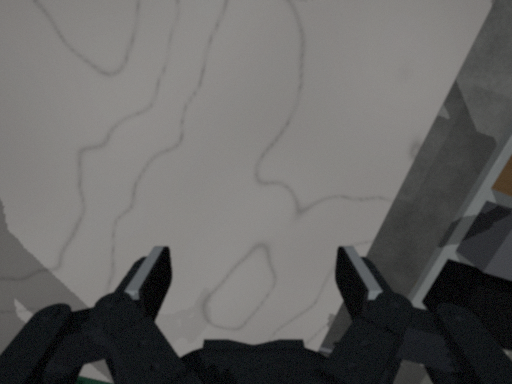

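The top view shows, left to right, the long rod (192,231), the hex bar (238,237), the short rod (282,242) and the square tube (321,244). The tray is at (132,207), the rack at (261,175) with its green stop at the right end, and the tin at (392,227). The side view agrees. I'll zoom in for measuring.

```bash
python3 - <<'E'
from h import *
a=cv2.imread('pics/top0.png')[125:275,90:430]; cv2.imwrite('pics/topz.png',cv2.resize(a,None,fx=2.35,fy=2.35,interpolation=cv2.INTER_CUBIC))
a=cv2.imread('pics/side0.png')[110:340,150:350]; cv2.imwrite('pics/sidez.png',cv2.resize(a,None,fx=2.6,fy=2.6,interpolation=cv2.INTER_CUBIC))
E
```

```text
(no output)
```

View pics/topz.png

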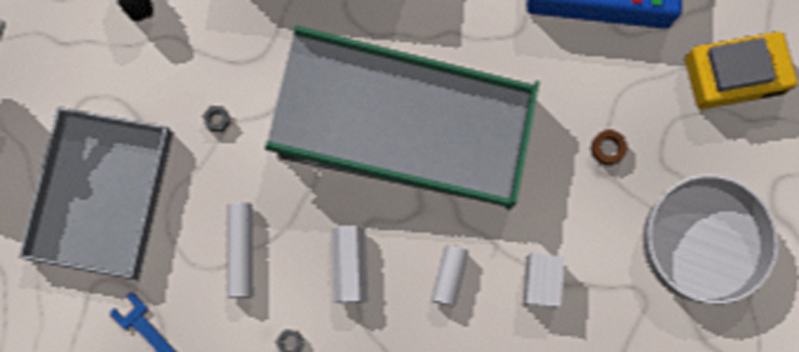

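View pics/sidez.png

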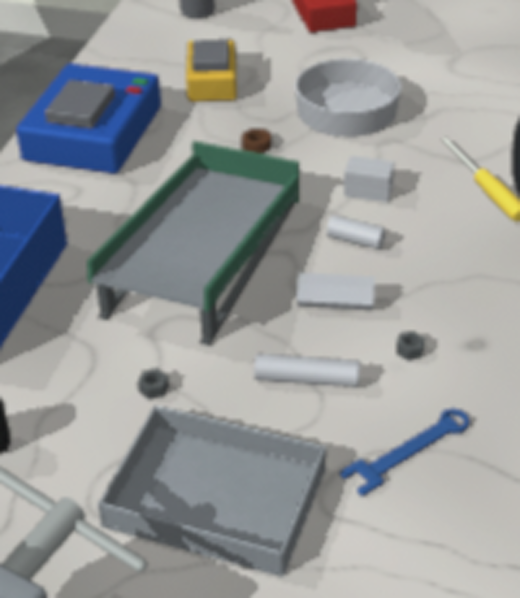

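```bash
cat > m.py <<'E'
from h import *
import pickle,sys
d=pickle.load(open('d0.pkl','rb'))['top']; im=d['color'].astype(int)
r,g,b=im[...,0],im[...,1],im[...,2]
m=((b>=r-2)&(r>135)).astype(np.uint8); m[:200]=0;m[270:]=0;m[:,:170]=0;m[:,345:]=0
n,l,st,ce=cv2.connectedComponentsWithStats(m)
for i in range(1,n):
    if st[i,4]>60:
        c=cv2.findContours((l==i).astype(np.uint8),0,2)[0][0]; R=cv2.minAreaRect(c)
        bx=cv2.boxPoints(R); print(ce[i].round(1),st[i],np.round(R[1],1), end=' ')
        P=[ray(d,*p,.03)[:2] for p in bx]; C=ray(d,*R[0],.03); e0=P[1]-P[0];e1=P[2]-P[1]; e=e0 if np.hypot(*e0)>np.hypot(*e1) else e1
        print('C',C.round(3),'ax',np.degrees(np.arctan2(e[1],e[0])).round(1),'L',np.hypot(*e0).round(3),np.hypot(*e1).round(3))
G=((g>r+12)&(g>b)).astype(np.uint8); G[:120]=0;G[230:]=0;G[:,:190]=0;G[:,340:]=0
ys,xs=np.nonzero(G); print('green',len(xs)); 
hull=cv2.convexHull(np.c_[xs,ys].astype(np.float32)); ap=cv2.approxPolyDP(hull,4,True)[:,0]; print(ap)
cv2.imwrite('pics/mask.png',np.hstack([m,G])[100:280]*255)
# tray / tin rims by hand zoomed corners
Z=lambda u,v:(u/2.35+90-.3,v/2.35+125-.3)
T=np.array([ray(d,*Z(u,v),.035)[:2] for u,v in((61,110),(170,128),(137,276),(24,257))]); print('tray',T.round(3),T.mean(0).round(3))
for i in range(4): print(np.hypot(*(T[i]-T[i-1])).round(3),np.degrees(np.arctan2(*(T[i]-T[i-1])[::-1])).round(1))
t=[ray(d,*Z(u,v),.045)[:2] for u,v in((645,239),(777,239),(711,176),(711,303))];print('tin',np.mean(t,0).round(3),np.round(t,3).tolist())
E
python3 m.py
```

```text
[190.6 230.6] [187 211   8  40 312] [39.  7.] C [0.44  0.194 0.03 ] ax -171.7 L 0.02 0.111
[236.8 237.1] [231 221  12  33 335] [31.9 10.6] C [0.436 0.062 0.03 ] ax -170.8 L 0.03 0.09
[280.4 241.4] [274 230  14  24 189] [ 7.8 24.3] C [ 0.438 -0.062  0.03 ] ax -8.0 L 0.069 0.022
[321.5 243.8] [314 233  16  23 315] [14.8 21.5] C [ 0.445 -0.179  0.03 ] ax 0.2 L 0.061 0.042
green 1007
[[319. 160.]
 [306. 213.]
 [203. 187.]
 [215. 136.]]
tray [[0.585 0.435]
 [0.577 0.297]
 [0.393 0.307]
 [0.4   0.446]] [0.489 0.371]
0.185 -3.3
0.138 -93.0
0.185 176.9
0.139 87.1
tin [ 0.514 -0.37 ] [[0.505, -0.291], [0.523, -0.448], [0.591, -0.366], [0.438, -0.373]]
```

View pics/mask.png

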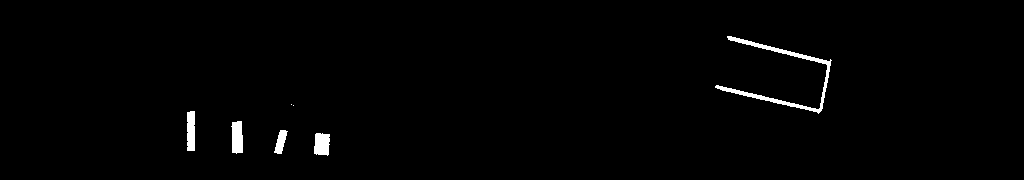

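```bash
cat >> m.py <<'E'
from scipy.spatial.transform import Rotation as Ro
A=[ray(d,*p,z)[:2] for p,z in(((319.,160),.065),((306,213),.065),((203,187),.089),((215,136),.089))]
print(np.round(A,3),np.mean(A,0))
A=np.array(A); 
print('rack y dir deg',[np.degrees(np.arctan2(*(q)[::-1])).round(1) for q in(A[3]-A[0],A[2]-A[1])],'x dir',[np.degrees(np.arctan2(*(q)[::-1])).round(1) for q in(A[3]-A[2],A[0]-A[1])],[np.hypot(*(A[i]-A[i-1])).round(3) for i in range(4)])
print(Ro.from_rotvec(ctrl.get_obs()['tool_rot']).as_matrix().round(3))
E
python3 m.py | tail -10
```

```text
0.139 87.1
tin [ 0.514 -0.37 ] [[0.505, -0.291], [0.523, -0.448], [0.591, -0.366], [0.438, -0.373]]
[[ 0.678 -0.146]
 [ 0.521 -0.123]
 [ 0.557  0.168]
 [ 0.707  0.155]] [0.61561743 0.01314825]
rack y dir deg [np.float64(84.5), np.float64(83.0)] x dir [np.float64(-4.9), np.float64(-8.4)] [np.float64(0.303), np.float64(0.158), np.float64(0.293), np.float64(0.151)]
[[-0.     0.953  0.302]
 [ 0.002  0.302 -0.953]
 [-1.     0.    -0.002]]
```

```bash
cat >> h.py <<'E'
from scipy.spatial.transform import Rotation as Ro
def plan(p,zdir=None):
    """shift/turn in tool axes to TCP p with tool z along world angle zdir (deg, mod 180)"""
    o=ctrl.get_obs(); R=Ro.from_rotvec(o['tool_rot']).as_matrix(); s=R.T@(np.array(p)-o['tool_pos'])
    a=np.degrees(np.arctan2(R[1,2],R[0,2])); t=0
    if zdir is not None: t=-np.radians((zdir-a+90)%180-90)
    print('shift',s.round(4),'turn',round(float(t),4),'| pos',o['tool_pos'].round(4),'zang',a.round(1),'t',round(o['t'],2),'F',o['contact_force'].round(1),'open',round(o['opening'],4),'q6',o['q'].round(2)[[0,5]])
E
python3 - <<'E'
from h import *
plan((.45,-.1,.231),-81.7); plan((.44,.194,.2),-81.7)
E
```

```text
shift [ 0.      0.3987 -0.3933] turn 0.1619 | pos [ 0.1887 -0.5953  0.2303] zang -72.4 t 0.15 F [ 0.7 -0.4 -0.1] open 0.0853 q6 [-1.38 -0.12]
shift [ 0.0315  0.478  -0.6765] turn 0.1619 | pos [ 0.1887 -0.5953  0.2303] zang -72.4 t 0.15 F [ 0.7 -0.4 -0.1] open 0.0853 q6 [-1.38 -0.12]
```

```bash
python3 -m jog '[[[0,0.4,-0.393,0.162,-1],[0,0.4,-0.393,0.162,-1],[0,0.4,-0.393,0.162,-1],[0,0.4,-0.393,0.162,-1],[0,0.4,-0.393,0.162,-1],[0,0.4,-0.393,0.162,-1],[0,0.4,-0.393,0.162,-1],[0,0.4,-0.393,0.162,-1],[0,0.4,-0.393,0.162,-1],[0,0.4,-0.393,0.162,-1],[0,0.4,-0.393,0.162,-1],[0,0.4,-0.393,0.162,-1]]]' 60
python3 -c "
from h import *
plan((.44,.194,.2),-81.7)"
```

```text
t: 1.35
tool_pos: [0.4523, -0.096, 0.2308]
tool_rot: [1.1, 1.279, -1.096]
contact_force: [-0.2, -1.1, 0.7]
opening: 0.0855
shift [ 0.0317  0.0313 -0.2884] turn 0.0058 | pos [ 0.4523 -0.096   0.2308] zang -81.4 t 1.35 F [-0.2 -1.1  0.7] open 0.0855 q6 [-0.37  1.05]
```

```bash
python3 -m jog '[[[0.01,0.031,-0.288,0.006,-1],[0.01,0.031,-0.288,0.006,-1],[0.01,0.031,-0.288,0.006,-1],[0.01,0.031,-0.288,0.006,-1],[0.01,0.031,-0.288,0.006,-1],[0.01,0.031,-0.288,0.006,-1],[0.01,0.031,-0.288,0.006,-1],[0.01,0.031,-0.288,0.006,-1],[0.01,0.031,-0.288,0.006,-1],[0.01,0.031,-0.288,0.006,-1]]]'
python3 - <<'E'
from h import *
import pickle
d=snap('wrist','w1.png');pickle.dump(d,open('w1.pkl','wb'))
plan((.44,.194,.2),-81.7)
E
```

```text
t: 2.35
tool_pos: [0.4401, 0.192, 0.2216]
tool_rot: [1.106, 1.275, -1.102]
contact_force: [-0.2, -0.7, 0.4]
opening: 0.0854
shift [ 0.0217  0.0002 -0.0018] turn -0.0026 | pos [0.4401 0.1921 0.2217] zang -81.9 t 2.4 F [-0.   0.   0.1] open 0.0858 q6 [0.25 1.68]
```

View pics/w1.png

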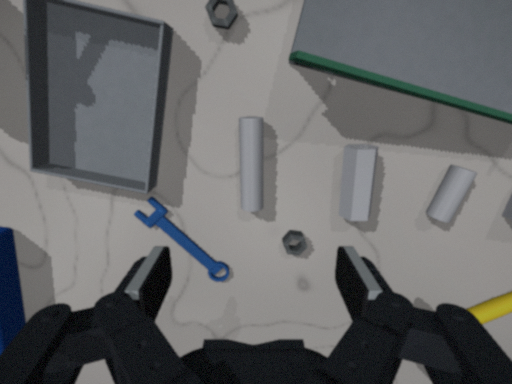

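```bash
cat > mw.py <<'E'
from h import *
import sys,pickle
d=pickle.load(open(sys.argv[1],'rb'));thr=int(sys.argv[2]) if len(sys.argv)>2 else 135
im=d['color'].astype(int); r,g,b=im[...,0],im[...,1],im[...,2]
m=((b>=r-1)&(r>thr)).astype(np.uint8); m=cv2.morphologyEx(m,cv2.MORPH_OPEN,np.ones((3,3)))
cv2.imwrite('pics/mw.png',m*255)
print('cam',(-d['R'].T@d['t']).round(3))
n,l,st,ce=cv2.connectedComponentsWithStats(m)
for i in range(1,n):
    if st[i,4]>300:
        c=cv2.findContours((l==i).astype(np.uint8),0,2)[0][0]; R=cv2.minAreaRect(c); bx=cv2.boxPoints(R)
        for z in (.015,.02,.036):
            P=[ray(d,*p,z)[:2] for p in bx]; C=ray(d,*R[0],z); e0=P[1]-P[0];e1=P[2]-P[1]; e=e0 if np.hypot(*e0)>np.hypot(*e1) else e1
            print(np.round(R[0]),z,'C',C.round(4),'ax',(np.degrees(np.arctan2(e[1],e[0]))%180).round(1),'L',np.hypot(*e0).round(3),np.hypot(*e1).round(3))
E
python3 mw.py w1.pkl 125
```

```text
cam [0.522 0.204 0.366]
[248. 164.] 0.015 C [0.4376 0.1989 0.015 ] ax 8.3 L 0.019 0.121
[248. 164.] 0.02 C [0.4388 0.199  0.02  ] ax 8.3 L 0.019 0.119
[248. 164.] 0.036 C [0.4426 0.1992 0.036 ] ax 8.3 L 0.018 0.113
[362. 184.] 0.015 C [0.4317 0.0512 0.015 ] ax 9.0 L 0.097 0.023
[362. 184.] 0.02 C [0.433  0.0534 0.02  ] ax 9.0 L 0.096 0.023
[362. 184.] 0.036 C [0.4371 0.0603 0.036 ] ax 9.0 L 0.091 0.022
[453. 193.] 0.015 C [ 0.4365 -0.0681  0.015 ] ax 167.5 L 0.075 0.026
[453. 193.] 0.02 C [ 0.4377 -0.0642  0.02  ] ax 167.5 L 0.074 0.026
[453. 193.] 0.036 C [ 0.4416 -0.0518  0.036 ] ax 167.5 L 0.07 0.025
```

View pics/mw.png

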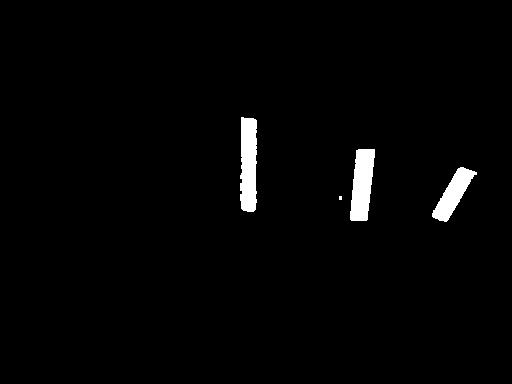

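```bash
python3 - <<'E'
from h import *
import pickle
d=pickle.load(open('w1.pkl','rb'))
a=ray(d,251,119,.015);b=ray(d,253.3,210,.015);v=a-b
print(a,b,(a+b)/2,np.degrees(np.arctan2(v[1],v[0])))
a=cv2.imread('pics/w1.png')[100:260,220:480];cv2.imwrite('pics/w1z.png',cv2.resize(a,None,fx=3,fy=3,interpolation=cv2.INTER_CUBIC))
E
```

```text
[0.49234377 0.2028272  0.015     ] [0.37699843 0.18357619 0.015     ] [0.4346711  0.19320169 0.015     ] 9.47526490435704
```

View pics/w1z.png

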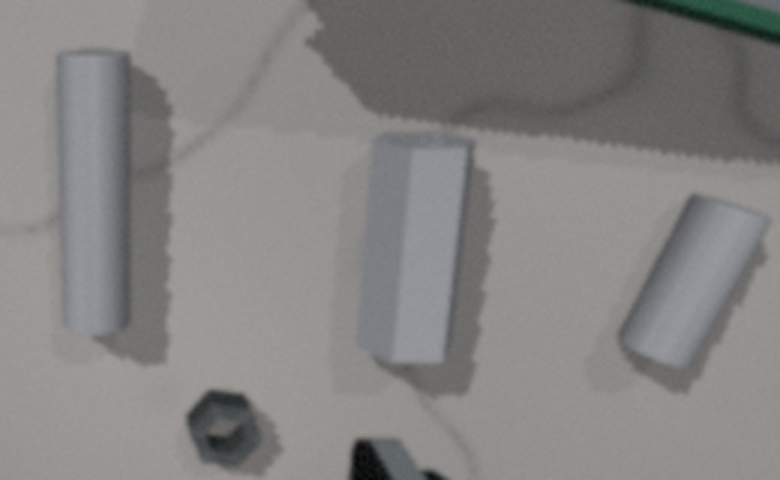

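```bash
python3 - <<'E'
from h import *
plan((.437,.1945,.006),-81.5)
E
```

```text
shift [ 0.2157 -0.0028 -0.0022] turn -0.0061 | pos [0.4401 0.1921 0.2217] zang -81.9 t 2.4 F [-0.   0.   0.1] open 0.0858 q6 [0.25 1.68]
```

```bash
python3 -m jog '[[[0.05,-0.003,-0.002,-0.006,-1],[0.1,-0.003,-0.002,-0.006,-1],[0.14,-0.003,-0.002,-0.006,-1],[0.17,-0.003,-0.002,-0.006,-1],[0.19,-0.003,-0.002,-0.006,-1],[0.205,-0.003,-0.002,-0.006,-1],[0.213,-0.003,-0.002,-0.006,-1],[0.216,-0.003,-0.002,-0.006,-1],[0.216,-0.003,-0.002,-0.006,-1]]]' 40
python3 -c "
from h import *
plan((.437,.1945,.006),-81.5);snap('side','s1.png')"
```

```text
t: 3.3
tool_pos: [0.4372, 0.1939, 0.006]
tool_rot: [1.102, 1.277, -1.098]
contact_force: [-0.3, 0.2, -0.3]
opening: 0.0858
shift [-0.     -0.0001 -0.0006] turn -0.0009 | pos [0.4372 0.1939 0.006 ] zang -81.6 t 3.3 F [-0.3  0.2 -0.3] open 0.0858 q6 [0.26 1.68]
```

View pics/s1.png

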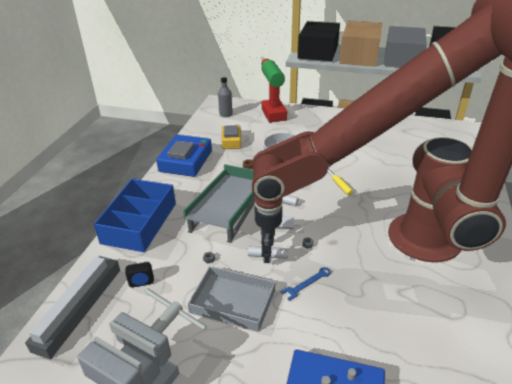

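The side view shows the fingers straddling the long rod at (267,250). Closing.

```bash
python3 -m jog '[[[0,0,0,0,1],[0,0,0,0,1],[0,0,0,0,1],[0,0,0,0,1],[0,0,0,0,1],[0,0,0,0,1],[0,0,0,0,1],[0,0,0,0,1],[0,0,0,0,1],[0,0,0,0,1]]]' 50
python3 -c "
from h import *
plan((.437,.1945,.206),-81.5)"
```

```text
t: 4.35
tool_pos: [0.438, 0.1943, 0.0071]
tool_rot: [1.103, 1.276, -1.097]
contact_force: [-1.3, 0.1, 6.3]
opening: 0.0283
shift [-0.1989 -0.0005 -0.0009] turn -0.0006 | pos [0.438  0.1943 0.0071] zang -81.5 t 4.35 F [-1.3  0.1  6.3] open 0.0283 q6 [0.26 1.68]
```

```bash
python3 -m jog '[[[-0.005,0,0,0,1],[-0.015,0,0,0,1],[-0.03,0,0,0,1],[-0.06,0,0,0,1],[-0.06,0,0,0,1],[-0.06,0,0,0,1]]]'
python3 -c "
from h import *
d=snap('wrist','w2.png');snap('side','s2.png')
a=cv2.imread('pics/s2.png')[200:300,210:330];cv2.imwrite('pics/s2z.png',cv2.resize(a,None,fx=5,fy=5))
plan((.437,.1945,.206),-81.5)"
```

```text
t: 4.95
tool_pos: [0.4383, 0.1942, 0.0676]
tool_rot: [1.104, 1.275, -1.095]
contact_force: [-0.4, -0.7, -3.3]
opening: 0.0281
shift [-0.1402  0.0003 -0.001 ] turn -0.0006 | pos [0.4368 0.1938 0.0658] zang -81.5 t 5.05 F [ 0.6  0.5 -2.2] open 0.0281 q6 [0.26 1.68]
```

View pics/w2.png

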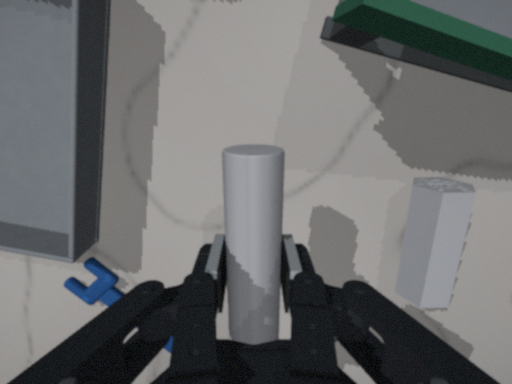

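View pics/s2z.png

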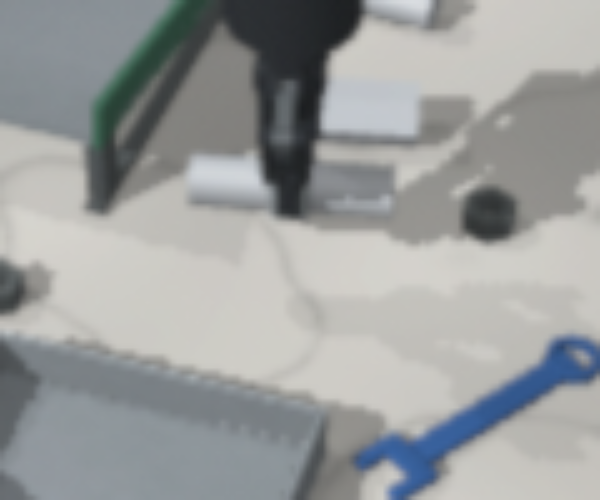

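```bash
python3 -m jog '[[[-0.05,0,0,0,1],[-0.1,0,0,0,1],[-0.13,0,0,0,1],[-0.13,0,0,0,1],[-0.13,0,0,0,1]]]'
python3 -c "
from h import *
plan((.626,.1025,.2),-96.3)"
```

```text
t: 5.55
tool_pos: [0.4363, 0.1933, 0.1943]
tool_rot: [1.1, 1.278, -1.1]
contact_force: [-0.6, 0.4, -3.5]
opening: 0.028
shift [-0.0063  0.1742  0.1177] turn 0.2577 | pos [0.4363 0.1933 0.1943] zang -81.5 t 5.55 F [-0.6  0.4 -3.5] open 0.028 q6 [0.26 1.68]
```

```bash
python3 -m jog '[[[-0.006,0.04,0.027,0.07,1],[-0.006,0.08,0.054,0.14,1],[-0.006,0.12,0.081,0.2,1],[-0.006,0.15,0.1,0.25,1],[-0.006,0.174,0.118,0.258,1],[-0.006,0.174,0.118,0.258,1],[-0.006,0.174,0.118,0.258,1],[-0.006,0.174,0.118,0.258,1]]]'
python3 - <<'E'
from h import *
import pickle
d=snap('wrist','w3.png');pickle.dump(d,open('w3.pkl','wb'));d=snap('top','t3.png');pickle.dump(d,open('t3.pkl','wb'))
plan((.626,.1025,.2),-96.3)
E
```

```text
t: 6.35
tool_pos: [0.624, 0.1027, 0.1972]
tool_rot: [1.288, 1.162, -1.294]
contact_force: [0.7, -0.1, -2.2]
opening: 0.0281
shift [-0.0013  0.0015  0.0002] turn 0.0007 | pos [0.6245 0.1029 0.1987] zang -96.3 t 6.45 F [ 0.4 -0.1 -2.5] open 0.0281 q6 [0.04 1.72]
```

View pics/w3.png

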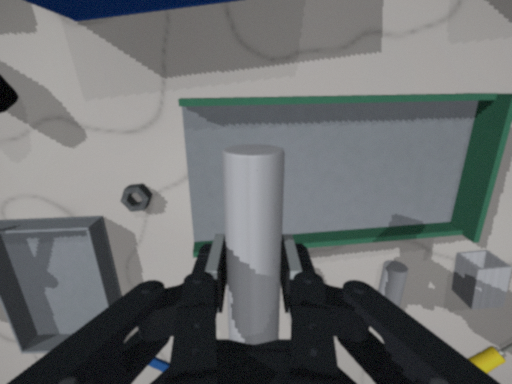

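```bash
python3 - <<'E'
from h import *
a=cv2.imread('pics/w3.png')[80:270,170:512];cv2.imwrite('pics/w3z.png',cv2.resize(a,None,fx=2.33,fy=2.33,interpolation=cv2.INTER_CUBIC))
E
```

```text
(no output)
```

View pics/w3z.png

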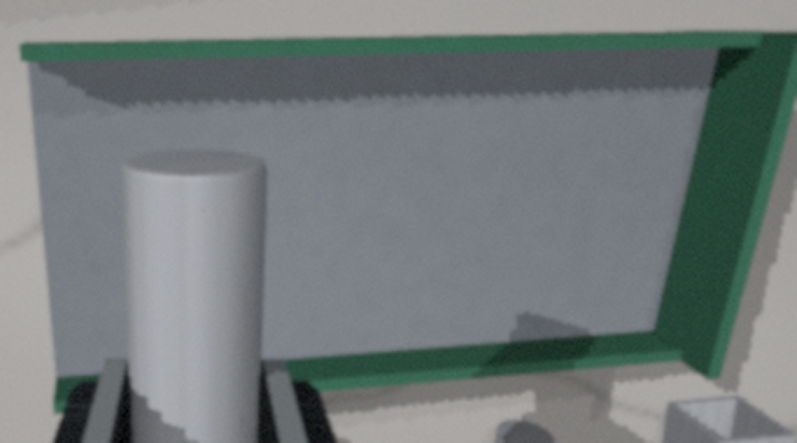

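```bash
python3 - <<'E'
from h import *
import pickle
d=pickle.load(open('w3.pkl','rb'));print((-d['R'].T@d['t']).round(3))
Z=lambda u,v:(u/2.33+170-.3,v/2.33+80-.3)
pts=[((22,44),.089,(.076,.15)),((55,411),.089,(-.076,.15)),((57,378),.067,(-.07,.15)),((655,332),.025,(-.07,-.15)),((718,377),.065,(-.076,-.155))]
W=[];M=[]
for p,z,m in pts:
    w=ray(d,*Z(*p),z);W.append(w[:2]);M.append(m);print(m,w.round(4))
W=np.array(W);M=np.array(M)
# rigid 2d fit
def fit(W,M):
    a,b=W-W.mean(0),M-M.mean(0);th=np.arctan2((b[:,0]*a[:,1]-b[:,1]*a[:,0]).sum(),(a*b).sum());R=np.array([[np.cos(th),-np.sin(th)],[np.sin(th),np.cos(th)]])
    t=W.mean(0)-R@M.mean(0);print('yaw',np.degrees(th),'c',t,'res',(W-(M@R.T+t)).round(4).tolist());return R,t
R,t=fit(W,M); print('drop',R@[0,.09]+t, R@[0,.1]+t)
# rod: far end top-centre in view
print('rod far end', [ray(d,*Z(194,152),z).round(4) for z in (.195,.205,.215,.22)])
print('rod edges',[ray(d,*Z(u,200),.205).round(4) for u in (126,265)])
plan((.6,.1,.2),-96.3)
E
```

```text
[0.707 0.093 0.341]
(0.076, 0.15) [0.7076 0.1559 0.089 ]
(-0.076, 0.15) [0.5572 0.171  0.089 ]
(-0.07, 0.15) [0.5613 0.1738 0.067 ]
(-0.07, -0.15) [ 0.5317 -0.1268  0.025 ]
(-0.076, -0.155) [ 0.5273 -0.1305  0.065 ]
yaw -5.741639202629593 c [0.61708988 0.01551325] res [[-0.0001, -0.0012], [0.0007, -0.0014], [-0.0012, 0.002], [-0.0007, -0.0], [0.0014, 0.0006]]
drop [0.62609374 0.10506173] [0.62709417 0.11501156]
rod far end [array([0.6809, 0.0966, 0.195 ]), array([0.6827, 0.0964, 0.205 ]), array([0.6845, 0.0962, 0.215 ]), array([0.6854, 0.0961, 0.22  ])]
rod edges [array([0.6743, 0.1116, 0.205 ]), array([0.6711, 0.0828, 0.205 ])]
shift [-0.0012 -0.024   0.0055] turn 0.0007 | pos [0.6245 0.1029 0.1987] zang -96.3 t 6.45 F [ 0.4 -0.1 -2.5] open 0.0281 q6 [0.04 1.72]
```

```bash
python3 -c "
from h import *
plan((.625,.112,.072),-95.74)"
```

```text
shift [ 0.1267  0.     -0.0089] turn -0.0091 | pos [0.6245 0.1029 0.1987] zang -96.3 t 6.45 F [ 0.4 -0.1 -2.5] open 0.0281 q6 [0.04 1.72]
```

```bash
python3 -m jog '[[[0.02,0,-0.009,-0.009,1],[0.05,0,-0.009,-0.009,1],[0.08,0,-0.009,-0.009,1],[0.1,0,-0.009,-0.009,1],[0.115,0,-0.009,-0.009,1],[0.122,0,-0.009,-0.009,1],[0.127,0,-0.009,-0.009,1],[0.127,0,-0.009,-0.009,1],[0.127,0,-0.009,-0.009,1]]]'
python3 -c "
from h import *
plan((.625,.112,.0665),-95.74)
snap('side','s4.png');d=snap('wrist','w4.png')
a=cv2.imread('pics/s4.png')[150:270,160:320];cv2.imwrite('pics/s4z.png',cv2.resize(a,None,fx=4.5,fy=4.5))"
```

```text
t: 7.35
tool_pos: [0.6258, 0.1122, 0.073]
tool_rot: [1.283, 1.163, -1.283]
contact_force: [0.4, 0.4, -2.7]
opening: 0.0281
shift [ 0.0065 -0.0008  0.0003] turn -0.0 | pos [0.6258 0.1122 0.073 ] zang -95.7 t 7.35 F [ 0.4  0.4 -2.7] open 0.0281 q6 [0.06 1.73]
```

View pics/s4z.png

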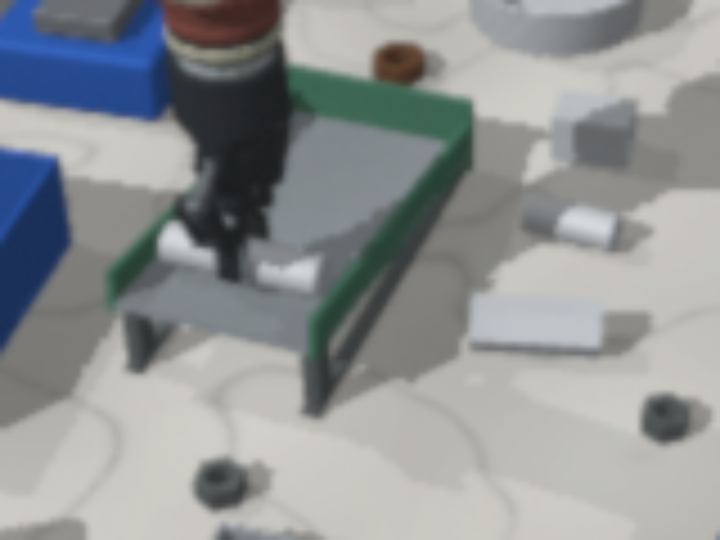

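View pics/w4.png

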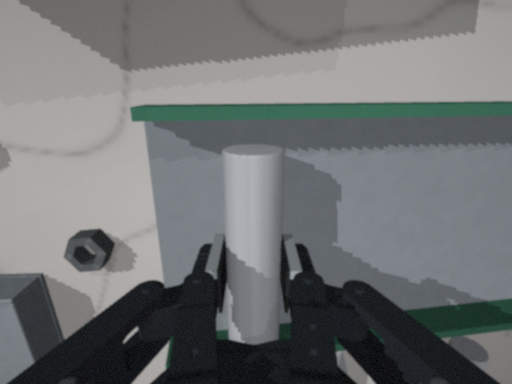

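The rod hangs between the cheeks, across the deck near the open end (rod at (240,262) in the side crop). Lowering the last few millimetres.

```bash
python3 -m jog '[[[0.001,0,0,0,1],[0.002,0,0,0,1],[0.003,0,0,0,1],[0.004,0,0,0,1],[0.004,0,0,0,1]]]'
python3 -m jog '[[[0.001,0,0,0,1],[0.001,0,0,0,1]]]'
```

```text
t: 7.95
tool_pos: [0.6256, 0.1121, 0.0687]
tool_rot: [1.283, 1.163, -1.283]
contact_force: [-0.6, 0.1, -2.2]
opening: 0.0283
t: 8.15
tool_pos: [0.6254, 0.1121, 0.0674]
tool_rot: [1.283, 1.164, -1.284]
contact_force: [0.3, 0.4, -2.3]
opening: 0.028
```

```bash
python3 -m jog '[[[0.001,0,0,0,1],[0.001,0,0,0,1]]]'
python3 -m jog '[[[0.001,0,0,0,1],[0.001,0,0,0,1]]]'
```

```text
t: 8.35
tool_pos: [0.6256, 0.1121, 0.0667]
tool_rot: [1.283, 1.164, -1.284]
contact_force: [0.3, -0.4, -1.9]
opening: 0.0281
t: 8.55
tool_pos: [0.6256, 0.1121, 0.0666]
tool_rot: [1.283, 1.164, -1.284]
contact_force: [-4.4, 0.5, 4.1]
opening: 0.0282
```

```bash
python3 -m jog '[[[0,0,0,0,-1],[0,0,0,0,-1],[-0.04,0,0,0,-1],[-0.09,0,0,0,-1],[-0.13,0,0,0,-1],[-0.13,0,0,0,-1],[-0.13,0,0,0,-1]]]'
python3 -c "
from h import *
snap('side','s5.png');d=snap('wrist','w5.png')
plan((.625,.112,.0665),-95.74)
a=cv2.imread('pics/s5.png')[110:270,160:320];cv2.imwrite('pics/s5z.png',cv2.resize(a,None,fx=3.5,fy=3.5))"
```

```text
t: 9.25
tool_pos: [0.627, 0.1119, 0.1983]
tool_rot: [1.285, 1.161, -1.281]
contact_force: [-0.8, -0.4, -0.8]
opening: 0.0857
shift [ 0.1282  0.0006 -0.    ] turn -0.0001 | pos [0.6251 0.1118 0.1947] zang -95.7 t 9.35 F [-0.8 -0.8  0. ] open 0.0856 q6 [0.06 1.73]
```

View pics/s5z.png

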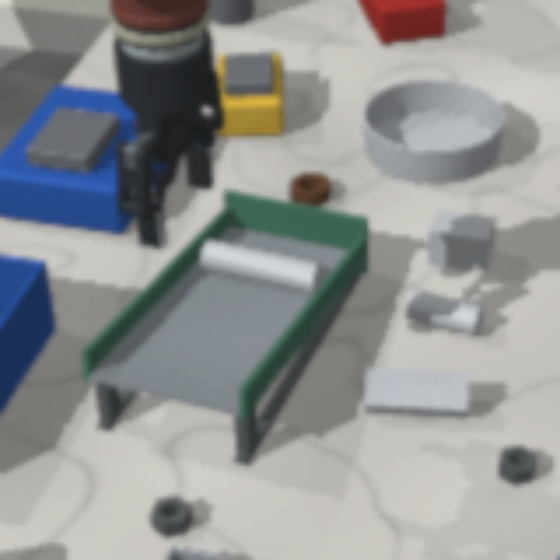

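View pics/w5.png

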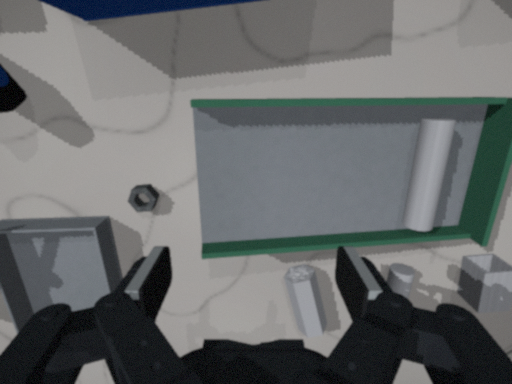

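The side view shows the long rod rolling down cleanly, and in the wrist view it is already near the stop at (430,175). Next I move over the short rod.

```bash
python3 -c "
from h import *
plan((.437,-.066,.2),-102.5)"
```

```text
shift [-0.0047 -0.1694  0.1957] turn 0.1179 | pos [0.6251 0.1118 0.1947] zang -95.7 t 9.35 F [-0.8 -0.8  0. ] open 0.0856 q6 [0.06 1.73]
```

```bash
python3 -m jog '[[[-0.02,-0.034,0.039,0.03,-1],[-0.02,-0.068,0.078,0.06,-1],[-0.02,-0.102,0.117,0.09,-1],[-0.01,-0.136,0.156,0.118,-1],[-0.005,-0.169,0.196,0.118,-1],[-0.005,-0.169,0.196,0.118,-1],[-0.005,-0.169,0.196,0.118,-1],[-0.005,-0.169,0.196,0.118,-1]]]'
python3 - <<'E'
from h import *
import pickle
d=snap('wrist','w6.png');pickle.dump(d,open('w6.pkl','wb'));d=snap('top','t6.png');pickle.dump(d,open('t6.pkl','wb'))
plan((.437,-.066,.2),-102.5)
a=cv2.imread('pics/t6.png')[125:275,90:430]; cv2.imwrite('pics/t6z.png',cv2.resize(a,None,fx=2.35,fy=2.35,interpolation=cv2.INTER_CUBIC))
E
```

```text
t: 10.15
tool_pos: [0.4375, -0.066, 0.1995]
tool_rot: [1.367, 1.104, -1.372]
contact_force: [1.3, 0.5, 0.2]
opening: 0.0852
shift [ 0.0001 -0.001   0.0006] turn 0.0013 | pos [ 0.4381 -0.0656  0.2001] zang -102.4 t 10.25 F [-0.4 -0.4  0.1] open 0.0852 q6 [-0.32  1.47]
```

View pics/w6.png

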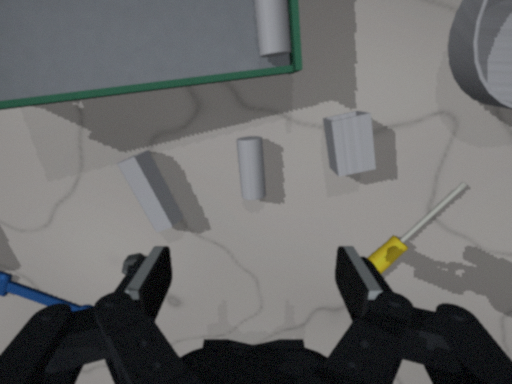

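View pics/t6z.png

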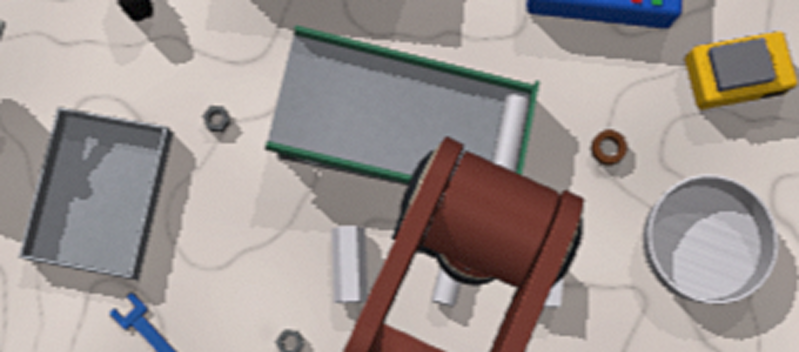

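```bash
python3 - <<'E'
from h import *
import pickle
d=pickle.load(open('w6.pkl','rb'))
im=d['color'][120:220,220:290]; cv2.imwrite('pics/w6z.png',cv2.cvtColor(cv2.resize(im,None,fx=6,fy=6,interpolation=cv2.INTER_CUBIC),cv2.COLOR_RGB2BGR))
E
python3 mw.py w6.pkl 110
```

```text
cam [ 0.519 -0.084  0.343]
[269.  26.] 0.015 C [ 0.5756 -0.1126  0.015 ] ax 174.1 L 0.024 0.049
[269.  26.] 0.02 C [ 0.5748 -0.1122  0.02  ] ax 174.1 L 0.024 0.048
[269.  26.] 0.036 C [ 0.572  -0.1108  0.036 ] ax 174.1 L 0.022 0.046
[492.  53.] 0.015 C [ 0.5014 -0.3331  0.015 ] ax 3.8 L 0.037 0.104
[492.  53.] 0.02 C [ 0.5017 -0.3293  0.02  ] ax 3.8 L 0.037 0.103
[492.  53.] 0.036 C [ 0.5026 -0.3171  0.036 ] ax 3.8 L 0.035 0.097
[354. 142.] 0.015 C [ 0.44   -0.1839  0.015 ] ax 4.9 L 0.047 0.073
[354. 142.] 0.02 C [ 0.4412 -0.1824  0.02  ] ax 4.9 L 0.046 0.072
[354. 142.] 0.036 C [ 0.445  -0.1775  0.036 ] ax 4.9 L 0.044 0.068
[248. 170.] 0.015 C [ 0.4346 -0.0584  0.015 ] ax 170.6 L 0.024 0.075
[248. 170.] 0.02 C [ 0.4359 -0.0588  0.02  ] ax 170.6 L 0.024 0.073
[248. 170.] 0.036 C [ 0.44   -0.0601  0.036 ] ax 170.6 L 0.023 0.07
[144. 195.] 0.015 C [0.4316 0.0719 0.015 ] ax 9.6 L 0.025 0.1
[144. 195.] 0.02 C [0.4329 0.0695 0.02  ] ax 9.6 L 0.024 0.099
[144. 195.] 0.036 C [0.4372 0.0619 0.036 ] ax 9.6 L 0.023 0.094
```

View pics/w6z.png

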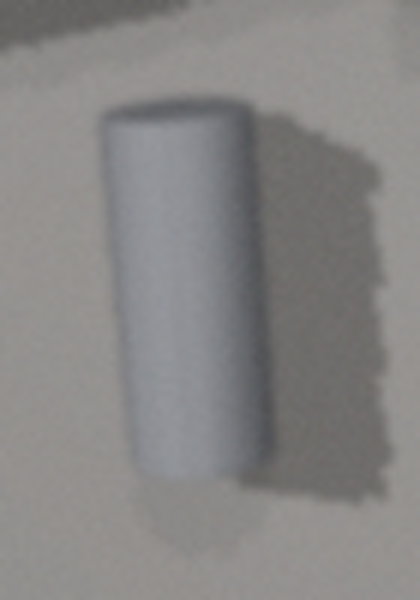

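```bash
python3 - <<'E'
from h import *
import pickle
d=pickle.load(open('w6.pkl','rb'))
a=ray(d,249.9,141.6,.015);b=ray(d,253.5,194.9,.015);v=a-b;print(np.degrees(np.arctan2(v[1],v[0])),ray(d,251.6,168,.015), [ray(d,251.6,y,z) for y,z in((136.5,.02),(199,.02))])
plan((.4355,-.0625,.006),-102.5)
E
```

```text
-8.88700485003213 [ 0.43566718 -0.0632034   0.015     ] [array([ 0.47232044, -0.07146047,  0.02      ]), array([ 0.39946511, -0.05511775,  0.02      ])]
shift [ 0.1941 -0.0021 -0.0022] turn 0.0013 | pos [ 0.4381 -0.0656  0.2001] zang -102.4 t 10.25 F [-0.4 -0.4  0.1] open 0.0852 q6 [-0.32  1.47]
```

```bash
python3 -m jog '[[[0.05,-0.002,-0.002,-0.054,-1],[0.1,-0.002,-0.002,-0.054,-1],[0.14,-0.002,-0.002,-0.054,-1],[0.165,-0.002,-0.002,-0.054,-1],[0.18,-0.002,-0.002,-0.054,-1],[0.188,-0.002,-0.002,-0.054,-1],[0.193,-0.002,-0.002,-0.054,-1],[0.193,-0.002,-0.002,-0.054,-1]]]'
python3 -m jog '[[[0,0,0,0,1],[0,0,0,0,1],[0,0,0,0,1],[0,0,0,0,1],[0,0,0,0,1],[0,0,0,0,1],[0,0,0,0,1],[0,0,0,0,1],[0,0,0,0,1]]]' 50
python3 -m jog '[[[-0.005,0,0,0,1],[-0.015,0,0,0,1],[-0.04,0,0,0,1],[-0.08,0,0,0,1],[-0.13,0,0,0,1],[-0.18,0,0,0,1],[-0.19,0,0,0,1],[-0.19,0,0,0,1]]]'
python3 - <<'E'
from h import *
import pickle
d=snap('wrist','w7.png');pickle.dump(d,open('w7.pkl','wb'))
plan((.627,.112,.2),-95.74)
E
```

```text
t: 11.05
tool_pos: [0.436, -0.0624, 0.0072]
tool_rot: [1.326, 1.134, -1.331]
contact_force: [1.0, 0.2, 0.5]
opening: 0.0855
t: 11.95
tool_pos: [0.4367, -0.0627, 0.008]
tool_rot: [1.327, 1.133, -1.33]
contact_force: [-0.6, 0.6, 6.4]
opening: 0.0282
t: 12.75
tool_pos: [0.4388, -0.0635, 0.201]
tool_rot: [1.328, 1.128, -1.327]
contact_force: [0.4, -0.4, -2.2]
opening: 0.0281
shift [-0.0022  0.1588 -0.2034] turn -0.062 | pos [ 0.4374 -0.0631  0.1982] zang -99.3 t 12.8 F [-0.3  0.  -2.1] open 0.0285 q6 [-0.31  1.42]
```

View pics/w7.png

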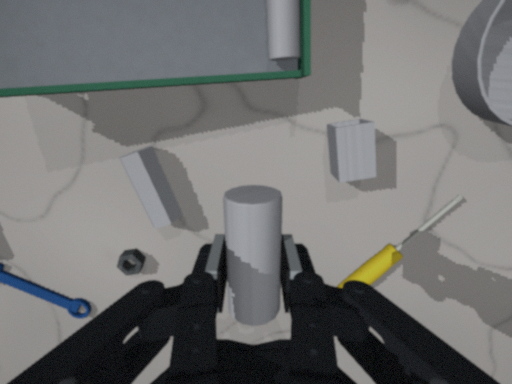

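The short rod is held square at (253,255), and the long one still lies at the stop (283,25).

```bash
python3 -m jog '[[[-0.01,0.032,-0.04,-0.02,1],[-0.01,0.064,-0.08,-0.04,1],[-0.01,0.096,-0.12,-0.062,1],[-0.01,0.128,-0.16,-0.062,1],[-0.002,0.157,-0.203,-0.062,1],[-0.002,0.157,-0.203,-0.062,1],[-0.002,0.157,-0.203,-0.062,1],[-0.002,0.157,-0.203,-0.062,1]]]'
python3 -c "
from h import *
plan((.625,.112,.073),-95.74);snap('wrist','w8.png')"
```

```text
t: 13.6
tool_pos: [0.6236, 0.1113, 0.1973]
tool_rot: [1.28, 1.167, -1.289]
contact_force: [0.3, -0.3, -1.0]
opening: 0.0282
shift [ 0.1243  0.0024 -0.0008] turn -0.0002 | pos [0.6236 0.1113 0.1973] zang -95.8 t 13.6 F [ 0.3 -0.3 -1. ] open 0.0282 q6 [0.06 1.73]
```

View pics/w8.png

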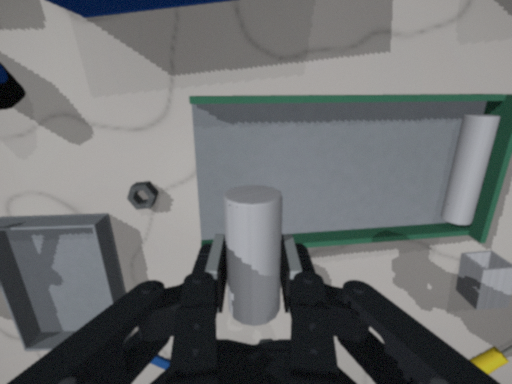

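The long rod lies still and square against the stop (472,170). Lowering the short rod.

```bash
python3 -m jog '[[[0.02,0.002,-0.001,0,1],[0.05,0.002,-0.001,0,1],[0.08,0.002,-0.001,0,1],[0.1,0.002,-0.001,0,1],[0.113,0.002,-0.001,0,1],[0.12,0.002,-0.001,0,1],[0.124,0.002,-0.001,0,1],[0.124,0.002,-0.001,0,1],[0.124,0.002,-0.001,0,1]]]'
python3 -m jog '[[[0.001,0,0,0,1],[0.002,0,0,0,1],[0.003,0,0,0,1],[0.003,0,0,0,1]]]'
python3 -m jog '[[[0.001,0,0,0,1],[0.001,0,0,0,1]]]'
```

```text
t: 14.55
tool_pos: [0.6259, 0.1119, 0.0757]
tool_rot: [1.282, 1.164, -1.286]
contact_force: [-0.4, 0.0, -2.1]
opening: 0.0277
t: 14.95
tool_pos: [0.6259, 0.112, 0.0726]
tool_rot: [1.282, 1.164, -1.286]
contact_force: [-1.4, 0.6, -2.6]
opening: 0.0284
t: 15.15
tool_pos: [0.6257, 0.112, 0.0713]
tool_rot: [1.282, 1.164, -1.286]
contact_force: [-0.3, 0.8, -1.3]
opening: 0.0283
```

```bash
python3 -m jog '[[[0.001,0,0,0,1],[0.002,0,0,0,1],[0.002,0,0,0,1]]]'
python3 -m jog '[[[0.001,0,0,0,1],[0.001,0,0,0,1]]]'
python3 -m jog '[[[0.001,0,0,0,1],[0.001,0,0,0,1]]]'
```

```text
t: 15.45
tool_pos: [0.6255, 0.112, 0.069]
tool_rot: [1.282, 1.165, -1.287]
contact_force: [-0.0, 0.2, -1.9]
opening: 0.0281
t: 15.65
tool_pos: [0.6253, 0.112, 0.0678]
tool_rot: [1.281, 1.165, -1.287]
contact_force: [0.1, -0.2, -2.3]
opening: 0.0283
t: 15.85
tool_pos: [0.6255, 0.112, 0.0675]
tool_rot: [1.281, 1.165, -1.287]
contact_force: [-2.3, -1.5, 1.6]
opening: 0.028
```

Contact made, so I release and lift as before.

```bash
python3 -m jog '[[[0,0,0,0,-1],[0,0,0,0,-1],[-0.04,0,0,0,-1],[-0.09,0,0,0,-1],[-0.13,0,0,0,-1],[-0.13,0,0,0,-1],[-0.13,0,0,0,-1],[-0.13,0,0,0,-1],[-0.13,0,0,0,-1],[-0.13,0,0,0,-1]]]'
python3 - <<'E'
from h import *
import pickle
d=snap('wrist','w9.png');pickle.dump(d,open('w9.pkl','wb'))
plan((.437,.062,.2),-81)
E
```

```text
t: 16.85
tool_pos: [0.6253, 0.1118, 0.1953]
tool_rot: [1.28, 1.167, -1.29]
contact_force: [-1.0, -0.1, 0.2]
opening: 0.0854
shift [-0.0028 -0.1826  0.0685] turn -0.2581 | pos [0.6255 0.1117 0.1957] zang -95.8 t 16.9 F [ 0.6  0.9 -0.3] open 0.0855 q6 [0.06 1.73]
```

View pics/w9.png

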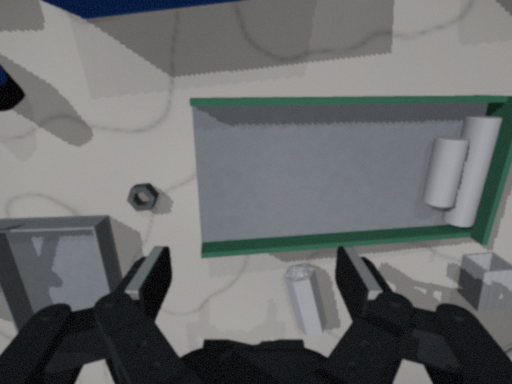

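Both rods lie across the foot: the long one at (474,172), the short one touching behind it at (446,173). Now the hex bar.

```bash
python3 -m jog '[[[-0.02,-0.037,0.014,-0.06,-1],[-0.02,-0.074,0.028,-0.12,-1],[-0.02,-0.11,0.042,-0.18,-1],[-0.01,-0.147,0.056,-0.24,-1],[-0.003,-0.183,0.068,-0.258,-1],[-0.003,-0.183,0.068,-0.258,-1],[-0.003,-0.183,0.068,-0.258,-1]]]'
python3 - <<'E'
from h import *
import pickle
d=snap('wrist','w10.png');pickle.dump(d,open('w10.pkl','wb'))
plan((.437,.062,.2),-81)
im=d['color'][110:250,190:330]; cv2.imwrite('pics/w10z.png',cv2.cvtColor(cv2.resize(im,None,fx=4,fy=4,interpolation=cv2.INTER_CUBIC),cv2.COLOR_RGB2BGR))
E
```

```text
t: 17.6
tool_pos: [0.4361, 0.0625, 0.1998]
tool_rot: [1.091, 1.286, -1.098]
contact_force: [0.0, -0.0, -0.4]
opening: 0.0853
shift [ 0.0006 -0.0002  0.0005] turn -0.0003 | pos [0.4371 0.0625 0.2006] zang -81.0 t 17.65 F [0.1 0.1 0.3] open 0.0854 q6 [-0.03  1.39]
```

View pics/w10z.png

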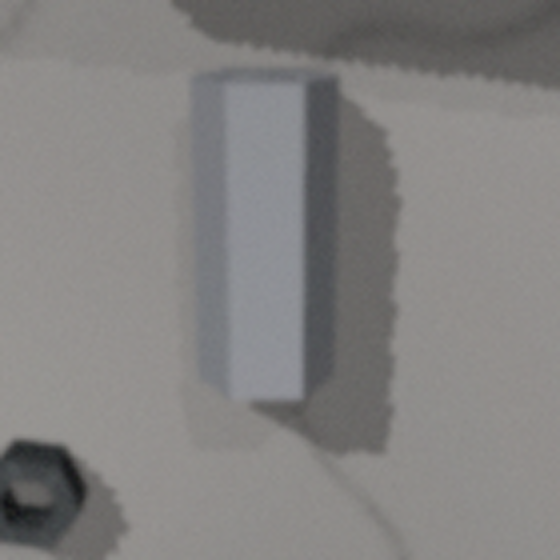

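View pics/w10.png

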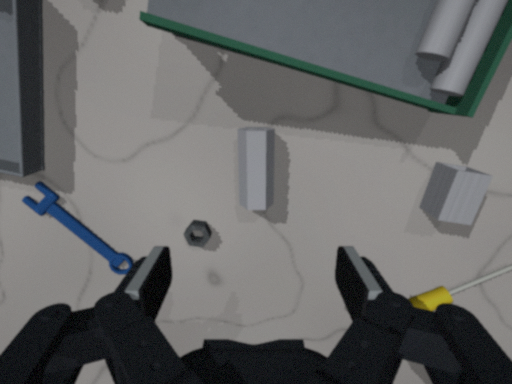

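```bash
python3 - <<'E'
from h import *
import pickle
d=pickle.load(open('w10.pkl','rb'))
a=ray(d,256.3,130,.036);b=ray(d,256.7,209.3,.036);v=a-b;print(np.degrees(np.arctan2(v[1],v[0])),(a+b)/2,np.hypot(*v[:2]),'nut',ray(d,198,233,.01))
c=(a+b)/2
plan((c[0],c[1],.006),np.degrees(np.arctan2(v[1],v[0]))-90)
E
```

```text
9.445200346386429 [0.43551955 0.05923449 0.036     ] 0.09063630983951156 nut [0.3352909  0.11957936 0.01      ]
shift [ 0.1946 -0.0008  0.0035] turn -0.0081 | pos [0.4371 0.0625 0.2006] zang -81.0 t 17.65 F [0.1 0.1 0.3] open 0.0854 q6 [-0.03  1.39]
```

```bash
python3 -m jog '[[[0.05,-0.001,0.003,-0.008,-1],[0.1,-0.001,0.003,-0.008,-1],[0.14,-0.001,0.003,-0.008,-1],[0.165,-0.001,0.003,-0.008,-1],[0.18,-0.001,0.003,-0.008,-1],[0.188,-0.001,0.003,-0.008,-1],[0.194,-0.001,0.003,-0.008,-1],[0.194,-0.001,0.003,-0.008,-1]]]'
python3 -m jog '[[[0,0,0,0,1],[0,0,0,0,1],[0,0,0,0,1],[0,0,0,0,1],[0,0,0,0,1],[0,0,0,0,1],[0,0,0,0,1],[0,0,0,0,1]]]' 60
python3 -m jog '[[[-0.005,0,0,0,1],[-0.015,0,0,0,1],[-0.04,0,0,0,1],[-0.08,0,0,0,1],[-0.13,0,0,0,1],[-0.18,0,0,0,1],[-0.19,0,0,0,1],[-0.19,0,0,0,1]]]'
python3 - <<'E'
from h import *
import pickle
d=snap('wrist','w11.png')
plan((.489,.371,.2),-93)
E
```

```text
t: 18.45
tool_pos: [0.4359, 0.0597, 0.0067]
tool_rot: [1.085, 1.289, -1.091]
contact_force: [-0.2, -0.3, 0.9]
opening: 0.0853
t: 19.25
tool_pos: [0.4369, 0.0598, 0.008]
tool_rot: [1.086, 1.288, -1.09]
contact_force: [-1.1, 0.3, 5.5]
opening: 0.039
t: 20.05
tool_pos: [0.4392, 0.0595, 0.201]
tool_rot: [1.088, 1.283, -1.086]
contact_force: [-0.4, 0.2, -2.5]
opening: 0.0388
shift [-0.0017  0.1017 -0.2989] turn 0.2172 | pos [0.4377 0.0595 0.198 ] zang -80.6 t 20.1 F [-0.  -0.2 -3.2] open 0.039 q6 [-0.03  1.37]
```

View pics/w11.png

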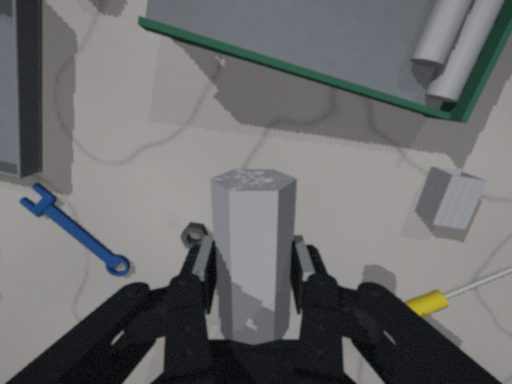

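The hex bar is held square at (254,255), flat face up. To the tray.

```bash
python3 -m jog '[[[-0.002,0.015,-0.045,0.05,1],[-0.002,0.03,-0.09,0.1,1],[-0.002,0.045,-0.135,0.15,1],[-0.002,0.06,-0.18,0.2,1],[-0.002,0.075,-0.225,0.217,1],[-0.002,0.09,-0.265,0.217,1],[-0.002,0.102,-0.299,0.217,1],[-0.002,0.102,-0.299,0.217,1],[-0.002,0.102,-0.299,0.217,1]]]'
python3 - <<'E'
from h import *
import pickle
d=snap('wrist','w12.png');pickle.dump(d,open('w12.pkl','wb'))
plan((.489,.371,.2),-93)
E
```

```text
t: 21.0
tool_pos: [0.4875, 0.3707, 0.1961]
tool_rot: [1.24, 1.19, -1.255]
contact_force: [-0.6, -0.1, -3.1]
opening: 0.0384
shift [-0.0032  0.0011 -0.0009] turn 0.0004 | pos [0.4878 0.3701 0.1968] zang -93.0 t 21.05 F [-0.2 -0.8 -2.4] open 0.0387 q6 [0.53 2.15]
```

View pics/w12.png

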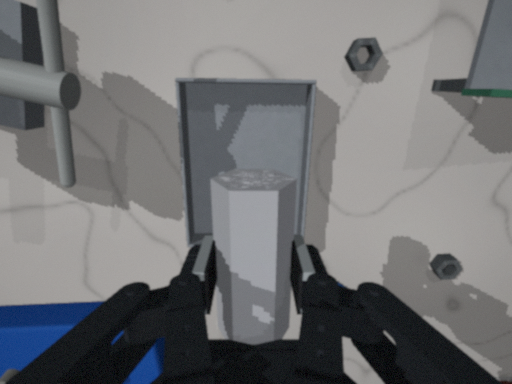

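```bash
python3 - <<'E'
from h import *
import pickle
d=pickle.load(open('w12.pkl','rb'))
P=[ray(d,*p,.035).round(4) for p in((177,79),(316,80),(190,243),(300,243))];print(P, np.degrees(np.arctan2(*(P[1]-P[0])[[0,1]])))
f=(P[0]+P[1])/2; print('centre',f[:2]-.095*np.array([np.cos(np.radians(3)),-np.sin(np.radians(3))]))
plan((.489,.371,.02),-93)
E
```

```text
[array([0.5851, 0.4407, 0.035 ]), array([0.5771, 0.3035, 0.035 ]), array([0.402 , 0.4505, 0.035 ]), array([0.395 , 0.3189, 0.035 ])] -176.66291676324536
centre [0.48623019 0.37707192]
shift [ 0.1768  0.0028 -0.0014] turn 0.0004 | pos [0.4878 0.3701 0.1968] zang -93.0 t 21.05 F [-0.2 -0.8 -2.4] open 0.0387 q6 [0.53 2.15]
```

```bash
python3 -m jog '[[[0.02,-0.002,-0.005,0,1],[0.06,-0.002,-0.005,0,1],[0.1,-0.002,-0.005,0,1],[0.13,-0.002,-0.005,0,1],[0.155,-0.002,-0.005,0,1],[0.17,-0.002,-0.005,0,1],[0.178,-0.002,-0.005,0,1],[0.18,-0.002,-0.005,0,1],[0.18,-0.002,-0.005,0,1]]]'
python3 -m jog '[[[0.001,0,0,0,1],[0.002,0,0,0,1],[0.002,0,0,0,1]]]'
```

```text
t: 21.95
tool_pos: [0.4851, 0.375, 0.0178]
tool_rot: [1.243, 1.189, -1.254]
contact_force: [0.2, 0.3, -2.0]
opening: 0.0391
t: 22.25
tool_pos: [0.4855, 0.3753, 0.0166]
tool_rot: [1.244, 1.189, -1.253]
contact_force: [0.3, 0.4, -2.3]
opening: 0.039
```

```bash
python3 -m jog '[[[0.001,0,0,0,1],[0.002,0,0,0,1],[0.002,0,0,0,1]]]'
python3 -m jog '[[[0.001,0,0,0,1],[0.002,0,0,0,1],[0.002,0,0,0,1]]]'
```

```text
t: 22.55
tool_pos: [0.4854, 0.3753, 0.0145]
tool_rot: [1.244, 1.189, -1.253]
contact_force: [0.4, -0.0, -3.0]
opening: 0.039
t: 22.85
tool_pos: [0.4852, 0.3752, 0.0122]
tool_rot: [1.243, 1.189, -1.253]
contact_force: [-0.4, 0.0, -2.7]
opening: 0.039
```

```bash
python3 -m jog '[[[0.001,0,0,0,1],[0.001,0,0,0,1]]]'
python3 -m jog '[[[0.001,0,0,0,1],[0.001,0,0,0,1]]]'
```

```text
t: 23.05
tool_pos: [0.4854, 0.3753, 0.0121]
tool_rot: [1.243, 1.189, -1.253]
contact_force: [-2.7, -2.2, 4.3]
opening: 0.0386
t: 23.25
tool_pos: [0.4854, 0.3753, 0.0121]
tool_rot: [1.243, 1.189, -1.254]
contact_force: [-3.4, -3.3, 5.9]
opening: 0.039
```

On the floor. Releasing with a partial opening, then up.

```bash
python3 -m jog '[[[0,0,0,0,-0.5],[0,0,0,0,-0.5],[0,0,0,0,-0.5],[0,0,0,0,-0.5],[0,0,0,0,-0.5]]]'
python3 -m jog '[[[-0.02,0,0,0,-0.5],[-0.05,0,0,0,-0.5],[-0.1,0,0,0,-0.5],[-0.15,0,0,0,-0.5],[-0.19,0,0,0,-1],[-0.19,0,0,0,-1],[-0.19,0,0,0,-1]]]'
python3 - <<'E'
from h import *
import pickle
d=snap('wrist','w13.png')
plan((.44,-.18,.2),-90)
E
```

```text
t: 23.75
tool_pos: [0.4854, 0.3753, 0.0119]
tool_rot: [1.242, 1.189, -1.254]
contact_force: [0.1, -1.3, -0.4]
opening: 0.0638
t: 24.45
tool_pos: [0.4876, 0.376, 0.2035]
tool_rot: [1.245, 1.188, -1.251]
contact_force: [0.2, -0.3, -0.0]
opening: 0.0855
shift [ 0.0026 -0.0177  0.557 ] turn -0.052 | pos [0.4866 0.3754 0.2013] zang -93.0 t 24.5 F [-1.1 -0.6  0.1] open 0.0856 q6 [0.53 2.16]
```

View pics/w13.png

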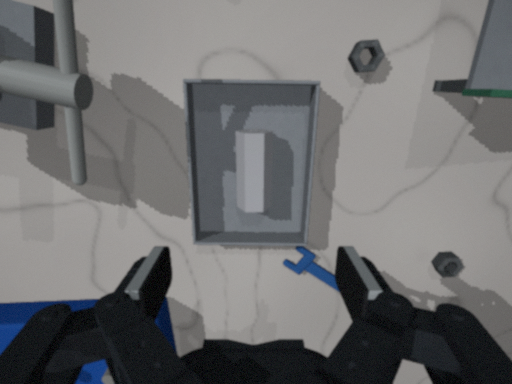

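The hex bar lies flat in the middle of the tray (251,172). Next the square tube.

```bash
python3 -m jog '[[[0,-0.018,0.05,-0.05,-1],[0,-0.018,0.1,-0.05,-1],[0,-0.018,0.15,-0.05,-1],[0,-0.018,0.2,-0.05,-1],[0,-0.018,0.25,-0.05,-1],[0,-0.018,0.3,-0.05,-1],[0,-0.018,0.35,-0.05,-1],[0,-0.018,0.4,-0.05,-1],[0,-0.018,0.45,-0.05,-1],[0,-0.018,0.5,-0.05,-1],[0.002,-0.018,0.54,-0.05,-1],[0.002,-0.018,0.557,-0.05,-1]]]'
python3 -m jog '[[[0,0,0.005,0,-1],[0,0,0.005,0,-1]]]'
python3 - <<'E'
from h import *
import pickle
d=snap('wrist','w14.png');pickle.dump(d,open('w14.pkl','wb'))
plan((.44,-.18,.2),-90)
im=d['color'][110:250,190:330]; cv2.imwrite('pics/w14z.png',cv2.cvtColor(cv2.resize(im,None,fx=4,fy=4,interpolation=cv2.INTER_CUBIC),cv2.COLOR_RGB2BGR))
E
```

```text
t: 25.7
tool_pos: [0.4377, -0.1825, 0.1976]
tool_rot: [1.207, 1.216, -1.223]
contact_force: [-0.6, -0.1, 0.5]
opening: 0.0856
t: 25.9
tool_pos: [0.4365, -0.1873, 0.195]
tool_rot: [1.209, 1.22, -1.226]
contact_force: [-0.4, -0.3, 0.4]
opening: 0.0852
shift [-0.0044  0.003  -0.0067] turn -0.0062 | pos [ 0.4369 -0.1867  0.1956] zang -90.4 t 25.95 F [0.6 0.  0. ] open 0.0855 q6 [-0.56  1.02]
```

View pics/w14z.png

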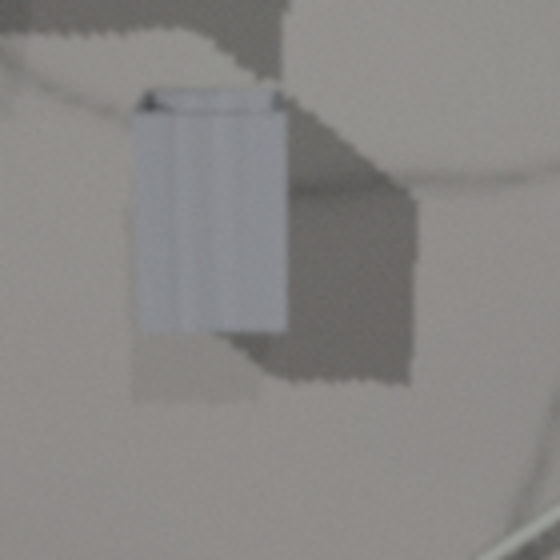

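View pics/w14.png

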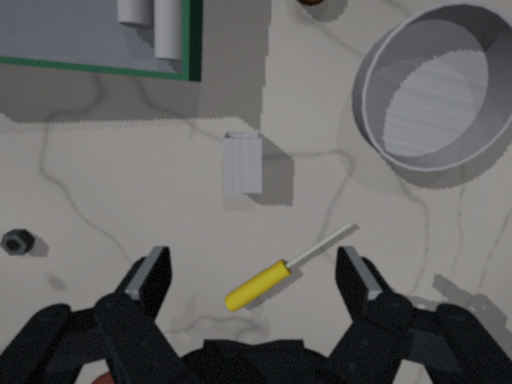

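```bash
python3 - <<'E'
from h import *
import pickle
d=pickle.load(open('w14.pkl','rb'))
a=ray(d,242.3,137.8,.04);b=ray(d,243.2,192.5,.04);v=a-b;print(np.degrees(np.arctan2(v[1],v[0])),(a+b)/2,np.hypot(*v[:2]),'tip',ray(d,352,224,.01))
E1=[ray(d,190+u/4-.4,110+w/4-.4,.04) for u,w in((133,112),(140,331),(287,112),(288,331))]
for i in(0,2):
    v=E1[i]-E1[i+1]; print(np.degrees(np.arctan2(v[1],v[0])))
print(np.linalg.norm(E1[0]-E1[2]),np.mean(E1,0))
t=[ray(d,*p,.045) for p in((363,90),(440,4),(512,92),(430,171))];print('tin',np.round(t,3))
c=(a+b)/2; plan((c[0],c[1],.008),-90)
E
```

```text
-0.2352036863512332 [ 0.44242044 -0.17564388  0.04      ] 0.06017378308291077 tip [ 0.3580621  -0.31081047  0.01      ]
-0.6472428682457668
0.3585100426760356
0.03976817687698214 [ 0.44261267 -0.17548531  0.04      ]
tin [[ 0.518 -0.293  0.045]
 [ 0.589 -0.352  0.045]
 [ 0.515 -0.436  0.045]
 [ 0.437 -0.373  0.045]]
shift [ 0.1875  0.0085 -0.0106] turn -0.0062 | pos [ 0.4369 -0.1867  0.1956] zang -90.4 t 25.95 F [0.6 0.  0. ] open 0.0855 q6 [-0.56  1.02]
```

```bash
python3 -m jog '[[[0.02,0.005,-0.006,-0.006,-1],[0.06,0.009,-0.011,-0.006,-1],[0.1,0.009,-0.011,-0.006,-1],[0.14,0.009,-0.011,-0.006,-1],[0.165,0.009,-0.011,-0.006,-1],[0.178,0.009,-0.011,-0.006,-1],[0.186,0.009,-0.011,-0.006,-1],[0.186,0.009,-0.011,-0.006,-1]]]'
python3 -m jog '[[[0,0,0,0,1],[0,0,0,0,1],[0,0,0,0,1],[0,0,0,0,1],[0,0,0,0,1],[0,0,0,0,1],[0,0,0,0,1],[0,0,0,0,1]]]' 40
python3 -m jog '[[[-0.005,0,0,0,1],[-0.015,0,0,0,1],[-0.04,0,0,0,1],[-0.08,0,0,0,1],[-0.13,0,0,0,1],[-0.18,0,0,0,1],[-0.19,0,0,0,1],[-0.19,0,0,0,1]]]'
python3 - <<'E'
from h import *
d=snap('wrist','w15.png')
plan((.513,-.368,.2),-90)
E
```

```text
t: 26.75
tool_pos: [0.443, -0.1746, 0.0093]
tool_rot: [1.203, 1.224, -1.22]
contact_force: [0.9, 0.2, 0.1]
opening: 0.0854
t: 27.55
tool_pos: [0.444, -0.1752, 0.0106]
tool_rot: [1.203, 1.222, -1.219]
contact_force: [0.2, 1.4, 6.8]
opening: 0.0395
t: 28.35
tool_pos: [0.4481, -0.1763, 0.2039]
tool_rot: [1.203, 1.216, -1.216]
contact_force: [0.2, -0.3, -0.7]
opening: 0.0395
shift [-0.0003  0.0661  0.1925] turn 0.0006 | pos [ 0.4468 -0.1756  0.2009] zang -90.0 t 28.4 F [ 0.1  0.5 -1.2] open 0.0391 q6 [-0.53  1.04]
```

View pics/w15.png

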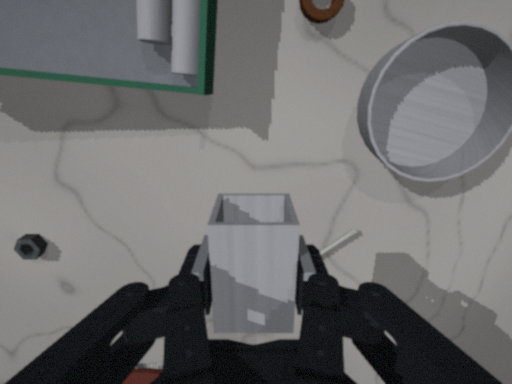

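```bash
python3 -m jog '[[[0,0.015,0.045,0,1],[0,0.03,0.09,0,1],[0,0.045,0.135,0,1],[0,0.06,0.175,0,1],[0,0.066,0.192,0,1],[0,0.066,0.192,0,1],[0,0.066,0.192,0,1],[0,0.066,0.192,0,1]]]'
python3 - <<'E'
from h import *
import pickle
d=snap('wrist','w16.png');pickle.dump(d,open('w16.pkl','wb'))
plan((.513,-.368,.03),-90)
E
```

```text
t: 29.2
tool_pos: [0.5121, -0.366, 0.198]
tool_rot: [1.203, 1.224, -1.218]
contact_force: [-0.2, -1.0, 0.1]
opening: 0.0395
shift [0.1686 0.0032 0.0024] turn 0.0016 | pos [ 0.5124 -0.3661  0.1986] zang -89.9 t 29.25 F [-0.1 -0.5 -0.5] open 0.0394 q6 [-0.73  0.84]
```

View pics/w16.png

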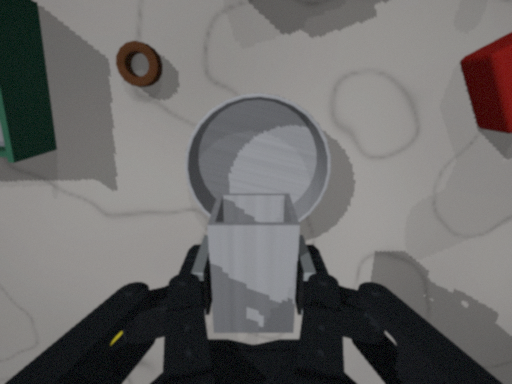

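```bash
python3 - <<'E'
from h import *
import pickle
d=pickle.load(open('w16.pkl','rb'))
print([ray(d,*p,.045).round(3) for p in((187,165),(331,165),(258,95))])
E
```

```text
[array([ 0.52 , -0.295,  0.045]), array([ 0.52 , -0.448,  0.045]), array([ 0.59 , -0.37 ,  0.045])]
```

```bash
python3 -m jog '[[[0.02,0.003,0.005,0,1],[0.06,0.003,0.005,0,1],[0.1,0.003,0.005,0,1],[0.135,0.003,0.005,0,1],[0.155,0.003,0.005,0,1],[0.168,0.003,0.005,0,1],[0.177,0.003,0.005,0,1],[0.178,0.003,0.005,0,1],[0.178,0.003,0.005,0,1]]]'
python3 -m jog '[[[0.001,0,0,0,1],[0.002,0,0,0,1],[0.003,0,0,0,1],[0.003,0,0,0,1]]]'
python3 -m jog '[[[0.001,0,0,0,1],[0.001,0,0,0,1]]]'
```

```text
t: 30.15
tool_pos: [0.5133, -0.3709, 0.0218]
tool_rot: [1.202, 1.222, -1.217]
contact_force: [-0.3, -0.2, -0.1]
opening: 0.0395
t: 30.55
tool_pos: [0.5133, -0.371, 0.0189]
tool_rot: [1.202, 1.221, -1.217]
contact_force: [0.0, 0.1, -1.3]
opening: 0.0394
t: 30.75
tool_pos: [0.5132, -0.3709, 0.0177]
tool_rot: [1.202, 1.222, -1.217]
contact_force: [-0.8, 0.1, -0.6]
opening: 0.0393
```

```bash
python3 -m jog '[[[0.001,0,0,0,1],[0.001,0,0,0,1]]]'
python3 -m jog '[[[0.001,0,0,0,1],[0.001,0,0,0,1]]]'
python3 -m jog '[[[0.001,0,0,0,1],[0.001,0,0,0,1]]]'
```

```text
t: 30.95
tool_pos: [0.513, -0.3709, 0.0165]
tool_rot: [1.203, 1.222, -1.218]
contact_force: [0.0, -0.1, -0.3]
opening: 0.0393
t: 31.15
tool_pos: [0.5132, -0.371, 0.0157]
tool_rot: [1.203, 1.222, -1.217]
contact_force: [0.1, -0.9, -0.3]
opening: 0.0394
t: 31.35
tool_pos: [0.5132, -0.371, 0.0156]
tool_rot: [1.202, 1.222, -1.218]
contact_force: [-2.3, 3.3, 6.0]
opening: 0.0393
```

```bash
python3 -m jog '[[[0,0,0,0,-0.5],[0,0,0,0,-0.5],[0,0,0,0,-0.5],[0,0,0,0,-0.5],[0,0,0,0,-0.5]]]'
python3 -m jog '[[[-0.02,0,0,0,-0.5],[-0.05,0,0,0,-0.5],[-0.1,0,0,0,-0.5],[-0.15,0,0,0,-0.5],[-0.2,0,0,0,-0.5],[-0.2,0,0,0,-0.5],[-0.2,0,0,0,-0.5]]]'
python3 - <<'E'
from h import *
import pickle
d=snap('wrist','w17.png');pickle.dump(d,open('w17.pkl','wb'));d=snap('top','t17.png');pickle.dump(d,open('t17.pkl','wb'));snap('side','s17.png')
a=cv2.imread('pics/t17.png')[125:275,90:430]; cv2.imwrite('pics/t17z.png',cv2.resize(a,None,fx=2.35,fy=2.35,interpolation=cv2.INTER_CUBIC))
a=cv2.imread('pics/s17.png')[110:340,150:350]; cv2.imwrite('pics/s17z.png',cv2.resize(a,None,fx=2.6,fy=2.6,interpolation=cv2.INTER_CUBIC))
plan((.513,-.368,.03),-90)
E
```

```text
t: 31.85
tool_pos: [0.5131, -0.3709, 0.0154]
tool_rot: [1.202, 1.222, -1.218]
contact_force: [-0.3, -0.0, -0.4]
opening: 0.0643
t: 32.55
tool_pos: [0.5169, -0.3721, 0.218]
tool_rot: [1.202, 1.218, -1.217]
contact_force: [0.3, -0.0, -1.1]
opening: 0.064
shift [ 0.1829  0.001  -0.0017] turn 0.0017 | pos [ 0.5152 -0.3706  0.2129] zang -89.9 t 32.7 F [-0.1  0.3 -0.1] open 0.0642 q6 [-0.74  0.83]
```

View pics/w17.png

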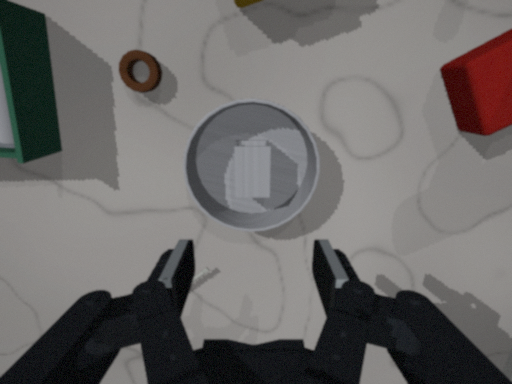

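View pics/t17z.png

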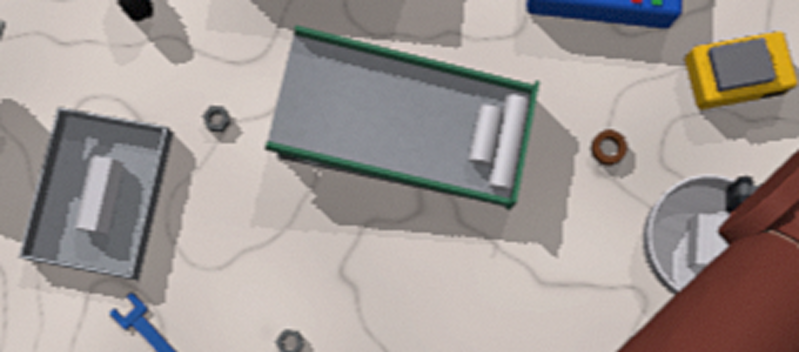

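View pics/s17z.png

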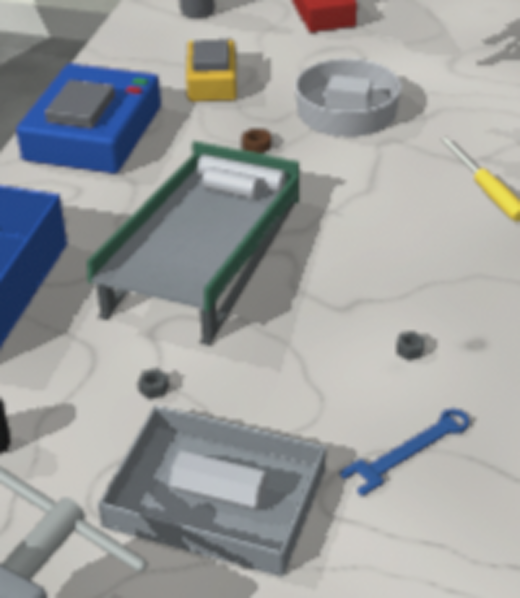

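```bash
python3 - <<'E'
from h import *
import pickle
d=pickle.load(open('t17.pkl','rb'));Z=lambda u,v:(u/2.35+89.7,v/2.35+124.7)
th=np.radians(-5.74);R=np.array([[np.cos(th),-np.sin(th)],[np.sin(th),np.cos(th)]])
for n,p,z in(('long',(510,141),.045),('short',(484.5,133),.05)): print(n,R.T@(ray(d,*Z(*p),z)[:2]-[.617,.0155]))
d=pickle.load(open('w17.pkl','rb')); print('tube',ray(d,253,172,.045))
print(ctrl.finish_job())
E
```

```text
long [ 0.00312119 -0.13589988]
short [ 0.00506617 -0.10329065]
tube [ 0.51205587 -0.37190591  0.045     ]
the job is handed in; nothing more can be done
None
```

The bench is cleared and the job is handed in at about 33 s of the 112 s allowed. `finish_job` gives no verdict, so the result rests on my own checks below.

**What I did:** I laid the long rod across the deck at rack y of about +0.10 m and let it roll to the end stop. Once it lay still, I sent the short rod down the same way. The hex bar then went into the tray and the square tube into the tin. Each piece was lowered until the force reading showed contact before I let go.

**Last checks (camera pictures):**

| Piece | Where it lies | Required |
|---|---|---|
| Long rod | rack y −136 mm, x +3 mm, square against the stop | y −152 to −118, x within 40 |
| Short rod | rack y −103 mm, x +5 mm, touching the long rod | y −118 to −80, x within 40 |
| Hex bar | flat, near the middle of the tray | in the tray, on its floor |
| Square tube | flat, about 1 mm from the tin's axis | within 45 mm |

- **Robot:** the gripper is open and about 0.2 m above the bench, touching nothing. Contact readings stayed around 10 N or less.
- **Failed checks:** none.
- **Disagreements:** the top and wrist cameras differed by 3–6 mm on the rack and tray positions, well inside the tolerances. The gripper also read 1–3 mm less than the true widths while holding, but nothing slipped.

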